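# Press a trim clip home and index the sled to the green notch

## Task

Pull the press lever all the way over towards you to push the orange clip home in the trim bracket, then ease the lever gently back to rest without letting it snap back. Then take the sled by its yellow post and slide it towards the green block, never to the red one, until its ball clicks into the green notch, without running past it. Finish there still gripping the post firmly, holding the sled in the notch for inspection; leave everything else on the bench alone.

Things in the scene. Friction and masses are not known exactly. Their poses are not given: they have to be found in the camera images.
- press: Blue bench press, fixed. Base plate 270 x 420 x 25 mm; origin on the table under the ram axis, z up, -x its front (robot side), y along the slide. Blue head over the sled's start: x -25 to 115, y -25 to 25, z 125 to 190 mm; column behind. The steel ram at x = y = 0 moves down 20 mm per rad of lever. The paint jar stands on the base at x 100, y 175 mm.
- lever_pivot (a point): Fixed pivot of the press lever, at x 20, y 42, z 165 mm in the press frame; the lever turns about the press's y axis through it. At rest the lever leans 0.35 rad beyond vertical, away from the robot; pulled right over it leans 0.77 rad towards the robot.
- lever_handle (a point): Centre of the lever's black handle, a cylinder 24 mm across and 44 mm long along the press's y axis, 150 mm from the pivot on a 12 mm steel stem. At rest it is 51 mm behind and 141 mm above the pivot. Its flat ends can be pinched from above and turn between the fingers as the lever swings; nothing is above it.
- lever (a joint): Lever angle, rad: 0 at rest, grows as the handle is pulled over towards the robot (press -x), 1.12 at the stop. A spring drives it back (about 2 N at the handle at rest, 6 N at the stop); let go, it snaps back.
- clip (a joint): How far the orange clip (20 mm head) in the black bracket on the sled is pressed in, m: 0 at the start, about 0.008 with the lever at its stop; it stays where it is pressed. The ram meets it at a lever angle of about 0.7.
- sled (a joint): Place of the aluminium sled along its rails, m, along press +y: 0 under the ram (start), travel -0.165 to 0.165; rubs with 1.5 N. Plate 155 x 70 mm, top 54 mm above the table. A sprung ball on its rear edge, level in y with the post, clicks into notches at the start and at both blocks: a push of 5 to 8 N some 13 mm before a notch's centre, a pull after the crest at 6.5 mm, nil at the centre.
- sled_post (a point): Grip point on the sled's yellow post, 22 (x) x 16 (y) x 48 mm, on the sled's front end 110 mm in front of the ram axis; the point is on the post's centre line, 80 mm above the table, 26 mm above the sled plate, 22 mm below the post's top. It moves only along the press's y axis. Nothing is above it while the lever is at rest.
- notch_green: Green notch block, fixed, 36 mm wide, 90 to 150 mm left or right of the ram. Axes as the press's; origin at press x = 0, 25 mm above the table, the block itself being 42 to 68 mm behind that (+x), with two 8 mm ridges 13 mm apart on its front forming the notch. The ball is in the notch when the post's y in the press frame equals this origin's y.
- notch_red: Red notch block, the same shape, on the other side of the ram.
- paint_jar: small amber touch-up paint jar with a black lid, 38 mm across, 45 mm tall, standing on a rear corner of the press base; bystander, origin at its underside
- aerosol: aerosol can, 66 mm across, 170 mm tall; bystander, origin at its underside
- tape_roll: roll of blue masking tape lying flat, 100 mm across, 25 mm tall; bystander, origin at its underside
- brush: brush lying on the table; bystander
- trim_tool: screwdriver lying on the table; bystander
- clip_tray: grey tray of spare clips, 130 x 90 x 30 mm; bystander, origin at its underside
- spare_bracket: black plastic trim bracket, 50 x 100 x 30 mm; bystander, origin at its underside

How it is judged:
By the outcome, as a careful person would: the job done as asked, in the order asked, and still so for the second after the job is handed in, while the arm keeps its last pose, push and grip.
It also fails if it takes over 67 s, if anything falls off the work surface, if the arm or the gripper's body presses on something with over 40 N, if the wrist force passes 120 N, or if a joint passes its speed limit or range.

## Robot

A 7-joint arm with a two-finger parallel gripper is mounted at the origin on the work surface. World frame = base frame: x ahead of the robot, y to its left, z up, the work surface at z = 0. Lengths are in m, angles in degrees, forces in N, time in s.
With the tool pointing down it reaches from about 0.4 to 0.925 m from the base axis. Payload 4.1 kg.
Tool frame: the origin (TCP) lies on the centre line of the jaws, within the pads' length; the fingertips stand 19 mm ahead of it and the grasp point (between the pads) is the TCP; z points along the fingers, y is the direction in which the jaws open and shut (so a half turn about z gives the same grasp; the last joint's range is limited). The gripper opens to 85 mm and grips with 20 to 120 N. Pads are 22 mm wide; open, the fingers measure 114 mm over their backs; the gripper's body (76 mm by 85 mm) begins 54 mm behind the grasp point. The pads swing forward as they close: fully open they stand 13 mm farther back than shut.
Start: joints at [-75.344, 22.827, 2.584, 88.041, -1.071, 69.15, -2.905], TCP at [0.226, 0.61, 0.25] pointing down, gripper open.
Joint ranges: [-161.44, 161.44], [-28.35, 127.94], [-78.24, 83.42], [0, 140.83], [-78.03, 258.03], [13.02, 114.36], [-168.23, 168.23]. Speed limits (degrees/s): [147.25, 147.25, 180, 180, 180, 180, 180].

## Interface

Orientations are given as [roll, pitch, yaw] about the fixed x, y, z axes, in that order (R = Rz(yaw) Ry(pitch) Rx(roll)).
In Python, from workcell import ctrl gives the robot as it stands. The module is installed in compiled form; this text tells all that it offers.
- The arm moves only by the tool send_rows, never from a script. Its argument "deltas" is a list of rows, each an object of numbers: "x", "y", "z": the shift along the world's x, y, z normalised to -1 to 1, where 1 is 25 mm; "wx", "wy", "wz": the turn, a rotation vector about the world's x, y, z normalised to -1 to 1, where 1 is 0.1 rad; "jaw": the gripper command: -1 is shut, 1 is fully open, values between are in proportion. A call has exactly 5 rows; each row shifts and turns the pose as measured when the row begins; what a row does not reach is not made up. A row lasts 1/12 s, in which the tool goes at most 41.7 mm and 7.16 degrees, less where a joint would pass 70% of its speed; a pose out of reach is approached as far as the arm can. A call with a number of a shift or a turn outside -1 to 1 is refused whole. A call with a gripper value outside its range is refused whole. The fingers move at their own pace and stop on an object; "force" is the grip in N (left out, the last holds). Time passes only in rows, so rows that do not move let the fingers close, or fill a call up. It gives the time, the measured TCP pose, the force and the opening at its end, in the units of the state.
- ctrl.state(): the state, without advancing time (a new reading comes with each control period).
- ctrl.camera(name): name is "scene" or "top" or "wrist"; returns (picture, depth): 480x640x3 uint8, red, green, blue; 480x640 float32, m along the optical axis (not along the pixel's ray), 0 where there is no reading.
- ctrl.camera_params(name): a dict with "fx", "fy", "cx", "cy" (pixels), "rvec" (rotation vector, rad) and "tvec" (3), from world to camera coordinates, as OpenCV has them; the wrist camera has in their place "tool_from_camera" (4x4, takes a point from camera to tool coordinates, whose origin is the TCP and whose axes are the flange's). Camera axes: x right, y down, z forward; pixel columns grow to the right and rows downward; lengths in m; the calibration is good to about 2 mm. A picture is of the moment at which its call begins: read the wrist's pose just before it. camera_params takes no time and is no camera call.
- ctrl.hand_in(): hands the job in, once; it reports no verdict.
The state is a dict: "time_s": time; "qpos": joint angles; "dq": joint speeds; "tau": joint torques, N m; "ee_pos": TCP position; "orientation": TCP orientation; "force": force on the tool from outside, world axes, zero at the start; "torque": the same for the moment, N m; "gripper_width": opening from 0.0 (shut) to 1.0 (fully open).
Only numpy, scipy, OpenCV 4.12 (cv2) and the standard library are available. Lean on these libraries where they do the work, as an engineer would, in place of code of your own. Each camera call takes 0.05 s, during which the arm holds its last target.

## Working session

There is one attempt and no reset: what is moved stays moved. The work goes in short steps, Python scripts to look and compute and a tool call to move; the robot and the scene stay as the last step left them, time stands still between calls to the robot, and variables do not carry over. Pictures are saved under pics/ and viewed, and the job is handed in when it is done.

Besides the shell and the picture viewer there is one more tool, called after "Request:" as name([rows], argument=value, ...), one row to a line, values as JSON. send_rows: Moves the arm, as the interface text tells. Scaled input: -1 to 1 covers 25 mm each way for a shift and 0.1 rad each way for a turn. Its arguments: {"type":"object","properties":{"deltas":{"type":"array","items":{"type":"object","properties":{"x":{"type":"number"},"y":{"type":"number"},"z":{"type":"number"},"wx":{"type":"number"},"wy":{"type":"number"},"wz":{"type":"number"},"jaw":{"type":"number"}}}},"force":{"type":"number"}},"required":["deltas"]}

```bash
mkdir -p pics
cat > h.py <<'E'
import numpy as np, cv2
from workcell import ctrl
def cam(n):
    p=ctrl.camera_params(n)
    if 'rvec' in p:
        R=cv2.Rodrigues(np.array(p['rvec'],float))[0]; t=np.array(p['tvec'],float).ravel()
    else:
        from scipy.spatial.transform import Rotation as Ro
        s=ctrl.state()
        T=np.eye(4);T[:3,:3]=Ro.from_euler('xyz',s['orientation'],degrees=True).as_matrix();T[:3,3]=s['ee_pos']
        T=T@np.array(p['tool_from_camera']); Ti=np.linalg.inv(T);R=Ti[:3,:3];t=Ti[:3,3]
    return p,R,t
def pts(n,d):
    p,R,t=cam(n); v,u=np.mgrid[0:480,0:640]
    c=np.stack([(u-p['cx'])/p['fx']*d,(v-p['cy'])/p['fy']*d,d],-1)
    return (c-t)@R
def ray(n,u,v,z,C=None):
    p,R,t=C or cam(n); d=R.T@np.array([(u-p['cx'])/p['fx'],(v-p['cy'])/p['fy'],1]); o=-R.T@t
    return o+d*(z-o[2])/d[2]
def save(n,im): cv2.imwrite(f'pics/{n}.png',im[:,:,::-1])
E
python3 - <<'E'
from h import *
print(ctrl.state())
for n in ['scene','top']:
    im,d=ctrl.camera(n); save(n+'0',im); np.savez(n+'0.npz',im=im,d=d)
    p,R,t=cam(n);print(n,-R.T@t,p['fx'])
E
```

```text
{'time_s': 0.0, 'qpos': array([-75.34424874,  22.87052243,   2.57868308,  88.11484304,
        -1.07231045,  69.15109205,  -2.90494515]), 'dq': array([ 0.02404875,  0.05338497, -0.07675334, -0.00286902,  0.03792709,
       -0.06448041,  0.16940121]), 'tau': array([-1.67786684e-04, -4.75114560e+01,  1.36422761e+00, -2.54214352e+01,
        1.14717407e-02,  9.15943034e-03,  2.46543415e-06]), 'ee_pos': array([0.22555303, 0.60896095, 0.24927345]), 'orientation': array([-1.79887852e+02,  6.26910791e-03,  1.59679462e+02]), 'force': array([-0.50767679,  0.75456439, -0.15828486]), 'torque': array([0.00328516, 0.04010114, 0.00363698]), 'gripper_width': 1.0028917173638454}
scene [ 1.15330393 -0.26484861  1.3745814 ] 580.9199422295193
top [ 0.2733937  -0.01044825  1.57555815] 509.6540093175187
```

View pics/scene0.png

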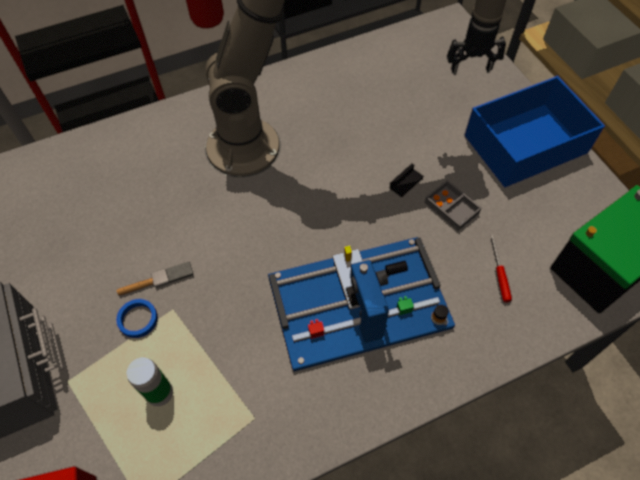

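View pics/top0.png

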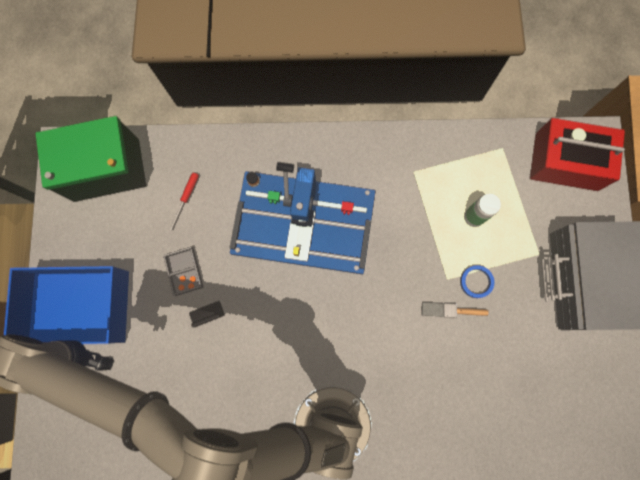

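Run:
```python
from h import *
a=np.load('top0.npz');im=a['im'];d=a['d'];P=pts('top',d)
save('topz',cv2.resize(im[140:290,210:400],None,fx=4,fy=4,interpolation=cv2.INTER_CUBIC))
b=np.load('scene0.npz');save('scz',cv2.resize(b['im'][225:375,260:460],None,fx=4,fy=4,interpolation=cv2.INTER_CUBIC))
for n,dat in (('top',a),('scene',b)):
    im=dat['im'];P=pts(n,dat['d']);hsv=cv2.cvtColor(im,cv2.COLOR_RGB2HSV)
    R=np.zeros((480,640),bool)
    R[(slice(140,290),slice(210,400)) if n=='top' else (slice(225,375),slice(260,460))]=1
    H,S,V=[hsv[...,i].astype(int) for i in range(3)]
    for nm,m in dict(yel=(H>22)&(H<35)&(S>150)&(V>90),green=(H>45)&(H<85)&(S>120)&(V>50),red=((H<5)|(H>174))&(S>150)&(V>60)).items():
        m=m&R;v,u=np.nonzero(m);print(n,nm,m.sum(),u.mean(),v.mean(),u.min(),u.max(),v.min(),v.max(),np.median(P[m],0),P[m].min(0),P[m].max(0))
    # base plate
    m=R&(H>100)&(H<118)&(S>120)&(abs(P[...,2]-.025)<.008)
    q=P[m][:,:2].astype(np.float32);r=cv2.minAreaRect(q);print(m.sum(),r,np.median(P[m][:,2])); print(cv2.boxPoints(r))
    m=R&(P[...,2]>.27)
    if m.any(): print('handle',m.sum(),P[m].mean(0),P[m].min(0),P[m].max(0),cv2.minAreaRect(P[m][:,:2].astype(np.float32)))
```

```text
top yel 29 295.86206896551727 250.79310344827587 294 298 248 254 [0.50866248 0.09828676 0.09870459] [0.49969151 0.09168897 0.08454722] [0.51770568 0.10407698 0.11210883]
top green 107 273.0841121495327 196.14953271028037 268 279 191 202 [0.68699465 0.17145454 0.05768591] [0.66745875 0.15284302 0.04197143] [0.70417105 0.18843172 0.06496492]
top red 97 347.02061855670104 206.84536082474227 342 352 202 213 [ 0.6487506  -0.05547801  0.05724285] [ 0.63139919 -0.07093432  0.04055606] [ 0.66641035 -0.03992267  0.06603777]
5727 ((0.6133467555046082, 0.08278980851173401), (0.4109441339969635, 0.26426631212234497), 80.427978515625) 0.024445773907671123
[[ 0.44888586 -0.09784949]
 [ 0.7094729  -0.14179361]
 [ 0.77780765  0.2634291 ]
 [ 0.5172206   0.30737323]]
handle 308 [0.52314294 0.06178799 0.82307513] [ 0.2733937  -0.01044825  0.27186587] [0.70946057 0.13390671 1.57555815] ((0.4895208775997162, 0.06343799084424973), (0.4545075297355652, 0.045863423496484756), 13.111652374267578)
scene yel 46 347.4782608695652 249.54347826086956 344 350 246 253 [0.51373363 0.09820411 0.10301525] [0.50233974 
[... 165 characters left out ...]
0.66458424 -0.26484861  0.02469493] [1.15330393 0.20269691 1.3745814 ]
scene red 160 315.53125 327.675 309 323 320 335 [ 0.65594989 -0.05658016  0.05959189] [ 0.63438833 -0.07380309  0.04494265] [ 0.66813814 -0.0384801   0.06783245]
8521 ((0.6174261569976807, 0.08216637372970581), (0.4160093665122986, 0.2693902552127838), 80.53008270263672) 0.02639323172297703
[[ 0.45034367 -0.10084229]
 [ 0.7160627  -0.145165  ]
 [ 0.78450865  0.26517504]
 [ 0.5187896   0.30949774]]
handle 380 [ 0.84839314 -0.0130797   0.66073318] [ 0.68366693 -0.26484861  0.29655997] [1.15330393 0.13351949 1.3745814 ] ((0.9107034206390381, -0.07963681221008301), (0.04784446209669113, 0.6085594892501831), 48.14500045776367)
```

View pics/topz.png

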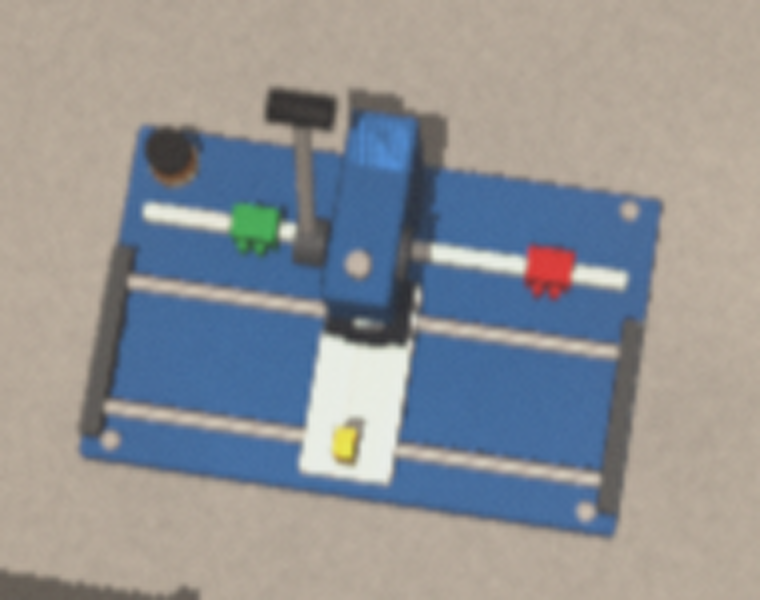

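View pics/scz.png

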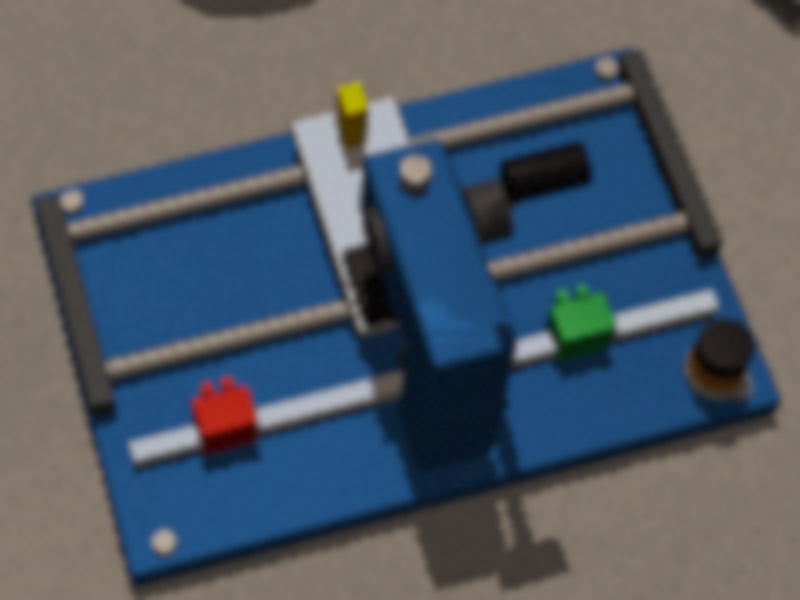

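Request:
send_rows([
  {"z": 0.8,"jaw": 1},
  {"x": 0.6,"y": -0.7,"z": 0.6,"wz": 0.1,"jaw": 1},
  {"x": 0.75,"y": -0.85,"z": 0.6,"wz": 0.1,"jaw": 1},
  {"x": 0.75,"y": -0.85,"z": 0.6,"wz": 0.1,"jaw": 1},
  {"x": 0.75,"y": -0.85,"z": 0.6,"wz": 0.1,"jaw": 1},
])

```text
$.deltas[0]: bad value
```

Request:
send_rows([
  {"x": 0.75,"y": -0.85,"z": 0.6,"wz": 0.1,"jaw": 1},
  {"x": 0.75,"y": -0.85,"z": 0.6,"wz": 0.1,"jaw": 1},
  {"x": 0.75,"y": -0.85,"z": 0.6,"wz": 0.1,"jaw": 1},
  {"x": 0.75,"y": -0.85,"z": 0.6,"wz": 0.1,"jaw": 1},
  {"x": 0.75,"y": -0.85,"z": 0.6,"wz": 0.1,"jaw": 1},
])

```text
$.deltas[0]: bad value
```

Request:
send_rows([
  {"x": 0.75,"y": -0.85,"wz": 0.1,"jaw": 1},
  {"x": 0.75,"y": -0.85,"wz": 0.1,"jaw": 1},
  {"x": 0.75,"y": -0.85,"wz": 0.1,"jaw": 1},
  {"x": 0.75,"y": -0.85,"wz": 0.1,"jaw": 1},
  {"x": 0.75,"y": -0.85,"wz": 0.1,"jaw": 1},
])

```text
$.deltas[0]: bad value
```

Request:
send_rows([
  {"x": 0,"y": 0,"z": 0.8,"wx": 0,"wy": 0,"wz": 0,"jaw": 1},
  {"x": 0.6,"y": -0.7,"z": 0.6,"wx": 0,"wy": 0,"wz": 0.1,"jaw": 1},
  {"x": 0.75,"y": -0.85,"z": 0.6,"wx": 0,"wy": 0,"wz": 0.1,"jaw": 1},
  {"x": 0.75,"y": -0.85,"z": 0.6,"wx": 0,"wy": 0,"wz": 0.1,"jaw": 1},
  {"x": 0.75,"y": -0.85,"z": 0.6,"wx": 0,"wy": 0,"wz": 0.1,"jaw": 1},
])

```text
time_s: 0.52
ee_pos: [0.2883, 0.527, 0.3229]
orientation: [-179.0, -0.3, 163.0]
force: [0.7, -0.0, -0.1]
gripper_width: 1.007
```

Request:
send_rows([
  {"x": 0.75,"y": -0.85,"z": 0.6,"wx": 0,"wy": 0,"wz": 0.1,"jaw": 1},
  {"x": 0.75,"y": -0.85,"z": 0.6,"wx": 0,"wy": 0,"wz": 0.1,"jaw": 1},
  {"x": 0.75,"y": -0.85,"z": 0.6,"wx": 0,"wy": 0,"wz": 0.1,"jaw": 1},
  {"x": 0.75,"y": -0.85,"z": 0.6,"wx": 0,"wy": 0,"wz": 0.1,"jaw": 1},
  {"x": 0.75,"y": -0.85,"z": 0.6,"wx": 0,"wy": 0,"wz": 0.1,"jaw": 1},
])

```text
time_s: 0.93
ee_pos: [0.3843, 0.4139, 0.3988]
orientation: [-178.7, -0.4, 166.1]
force: [0.3, 0.8, -0.7]
gripper_width: 1.001
```

Request:
send_rows([
  {"x": 0.75,"y": -0.9,"z": 0.3,"wx": 0,"wy": 0,"wz": 0.1,"jaw": 1},
  {"x": 0.75,"y": -0.9,"z": 0.3,"wx": 0,"wy": 0,"wz": 0.1,"jaw": 1},
  {"x": 0.75,"y": -0.9,"z": 0,"wx": 0,"wy": 0,"wz": 0.1,"jaw": 1},
  {"x": 0.75,"y": -0.9,"z": 0,"wx": 0,"wy": 0,"wz": 0.1,"jaw": 1},
  {"x": 0.75,"y": -0.9,"z": 0,"wx": 0,"wy": 0,"wz": 0.1,"jaw": 1},
])

```text
time_s: 1.35
ee_pos: [0.4822, 0.2957, 0.4177]
orientation: [-179.0, -0.3, 169.2]
force: [0.1, 0.0, 0.4]
gripper_width: 0.999
```

```bash
python3 -c "
from h import *
s=ctrl.state();print(s['qpos'],s['ee_pos'],s['orientation'],s['dq'])"
```

```text
[-48.13473729  10.41698138  14.47533968  84.19121517  -2.10532417
  86.62772502  45.47782747] [0.4822264  0.29569962 0.41769362] [-179.01331916   -0.30301459  169.20226622] [ 2.66311875e+01  5.04076703e+00  1.37678176e+01 -4.61047826e+00
 -2.89375793e+00 -7.47411623e-03  4.70462796e+01]
```

Request:
send_rows([
  {"x": 0.75,"y": -0.9,"z": 0.1,"wx": 0.1,"wy": 0,"wz": 0.1,"jaw": 1},
  {"x": 0.75,"y": -0.9,"z": 0,"wx": 0.1,"wy": 0,"wz": 0.1,"jaw": 1},
  {"x": 0.75,"y": -0.9,"z": 0,"wx": 0,"wy": 0,"wz": 0,"jaw": 1},
  {"x": 0.75,"y": -0.9,"z": 0,"wx": 0,"wy": 0,"wz": 0,"jaw": 1},
  {"x": 0.75,"y": -0.9,"z": 0,"wx": 0,"wy": 0,"wz": 0,"jaw": 1},
])

```text
time_s: 1.77
ee_pos: [0.5786, 0.1765, 0.4186]
orientation: [179.9, -0.7, 170.5]
force: [0.5, -0.1, 0.3]
gripper_width: 1.0
```

Request:
send_rows([
  {"x": 0.5,"y": -0.9,"z": 0,"wx": 0,"wy": 0,"wz": 0,"jaw": 1},
  {"x": 0.4,"y": -0.8,"z": 0,"wx": 0,"wy": 0,"wz": 0,"jaw": 1},
  {"x": 0.2,"y": -0.4,"z": 0,"wx": 0,"wy": 0,"wz": 0,"jaw": 1},
  {"x": 0,"y": 0,"z": 0,"wx": 0,"wy": 0,"wz": 0,"jaw": 1},
  {"x": 0,"y": 0,"z": 0,"wx": 0,"wy": 0,"wz": 0,"jaw": 1},
])

```text
time_s: 2.18
ee_pos: [0.6094, 0.1133, 0.4153]
orientation: [-179.7, -0.8, 169.8]
force: [-1.0, -0.7, 0.4]
gripper_width: 0.997
```

Run:
```python
from h import *
C=cam('wrist'); s=ctrl.state(); print(s['ee_pos'],s['orientation'],s['qpos'])
im,d=ctrl.camera('wrist');save('w0',im);np.savez('w0.npz',im=im,d=d,R=C[1],t=C[2]);print(C[0])
im,d=ctrl.camera('scene');save('s1',im)
```

```text
[0.60943212 0.11333803 0.41528392] [-179.74532493   -0.83286064  169.75096457] [-30.55108899  17.16260313  21.92660237  77.0723768   -6.37205242
  87.82960654  70.57816953]
{'fx': 410.70577650196697, 'fy': 410.70577650196697, 'cx': 320.42580587874033, 'cy': 233.43806895643198, 'tool_from_camera': array([[-3.71434214e-04, -9.57357655e-01, -2.88905146e-01,
         7.30522387e-02],
       [ 9.99999846e-01, -2.36134905e-04, -5.03170677e-04,
         7.47267575e-04],
       [ 4.13493710e-04, -2.88905288e-01,  9.57357594e-01,
        -1.23232609e-01],
       [ 0.00000000e+00,  0.00000000e+00,  0.00000000e+00,
         1.00000000e+00]])}
```

View pics/w0.png

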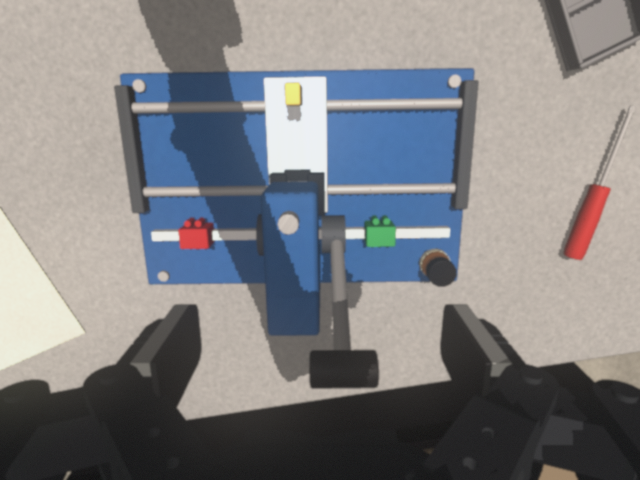

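Run:
```python
from h import *
a=np.load('w0.npz');im=a['im'];d=a['d'];C=(ctrl.camera_params('wrist'),a['R'],a['t'])
p=C[0]
v,u=np.mgrid[0:480,0:640];c=np.stack([(u-p['cx'])/p['fx']*d,(v-p['cy'])/p['fy']*d,d],-1);P=(c-C[2])@C[1]
H,S,V=[cv2.cvtColor(im,cv2.COLOR_RGB2HSV)[...,i].astype(int) for i in range(3)]
R=np.zeros((480,640),bool);R[60:290,110:490]=1
o=cv2.boxPoints
m=R&(H>100)&(H<120)&(S>110)&(abs(P[...,2]-.025)<.01)
q=P[m][:,:2].astype(np.float32);r=cv2.minAreaRect(q);print(r,o(r))
bb=[]
for nm,m in dict(yel=(H>22)&(H<35)&(S>150)&(V>120),green=(H>45)&(H<85)&(S>120)&(V>40),red=((H<5)|(H>174))&(S>150)&(V>60)).items():
    m=m&R;vv,uu=np.nonzero(m);r=cv2.minAreaRect(np.stack([uu,vv],1).astype(np.float32));print(nm,m.sum(),uu.mean(),vv.mean(),r,P[m].mean(0),np.percentile(P[m],[2,98],axis=0))
    bb.append((uu.mean(),vv.mean()))
m=(P[...,2]>.26)&(v>340)&(v<395)&(u>300)&(u<390)&(d>0)
vv,uu=np.nonzero(m);print('handle',m.sum(),uu.mean(),vv.mean(),uu.min(),uu.max(),vv.min(),vv.max(),P[m].mean(0),P[m].min(0),P[m].max(0))
print('h centre ray',ray('',344,369,.306,C),'post',ray('',293,94,.102,C))
save('w0z',cv2.resize(im[60:260,130:480],None,fx=2,fy=2,interpolation=cv2.INTER_CUBIC))
save('w0g',cv2.resize(im[190:270,330:430],None,fx=7,fy=7,interpolation=cv2.INTER_CUBIC))
```

```text
((0.615149974822998, 0.08347591757774353), (0.4141460359096527, 0.2649732828140259), 80.49819946289062) [[ 0.45029765 -0.09888544]
 [ 0.71163565 -0.14262685]
 [ 0.7800023   0.26583728]
 [ 0.5186643   0.3095787 ]]<stdin>:12: RuntimeWarning: Mean of empty slice.
  ret = ret.dtype.type(ret / rcount)
  ret = um.true_divide(
Traceback (most recent call last):
IndexError: index -1 is out of bounds for axis 0 with size 0
```

Run:
```python
from h import *
a=np.load('w0.npz');im=a['im'];d=a['d'];C=(ctrl.camera_params('wrist'),a['R'],a['t'])
p=C[0]
v,u=np.mgrid[0:480,0:640];c=np.stack([(u-p['cx'])/p['fx']*d,(v-p['cy'])/p['fy']*d,d],-1);P=(c-C[2])@C[1]
hs=cv2.cvtColor(im,cv2.COLOR_RGB2HSV);H,S,V=[hs[...,i].astype(int) for i in range(3)]
print(hs[94,293],hs[235,380],hs[236,195],hs[105,294])
R=np.zeros((480,640),bool);R[60:290,110:490]=1
for nm,m in dict(yel=(H>18)&(H<38)&(S>150)&(V>90),green=(H>45)&(H<85)&(S>120)&(V>40),red=((H<5)|(H>174))&(S>150)&(V>60)).items():
    m=m&R;vv,uu=np.nonzero(m)
    if len(uu)<3: continue
    r=cv2.minAreaRect(np.stack([uu,vv],1).astype(np.float32));print(nm,m.sum(),uu.mean(),vv.mean(),r,P[m].mean(0),np.percentile(P[m],[2,98],axis=0))
m=(P[...,2]>.26)&(v>340)&(v<395)&(u>300)&(u<390)&(d>0)
vv,uu=np.nonzero(m);print('handle',m.sum(),uu.mean(),vv.mean(),uu.min(),uu.max(),vv.min(),vv.max(),P[m].mean(0),P[m].min(0),P[m].max(0))
print('h centre ray',ray('',344,369,.306,C),'post',ray('',293,94,.102,C))
save('w0g',cv2.resize(im[190:270,330:430],None,fx=7,fy=7,interpolation=cv2.INTER_CUBIC))
save('w0y',cv2.resize(im[70:130,250:350],None,fx=7,fy=7,interpolation=cv2.INTER_CUBIC))
```

```text
[ 30 113 237] [ 66 128 180] [  0 168 216] [ 20  79 158]
green 603 380.1973466003317 234.33830845771143 ((379.79693603515625, 232.15736389160156), (27.501361846923828, 27.358867645263672), 85.91438293457031) [0.68769461 0.17166579 0.06120363] [[0.6706467  0.15542654 0.05370542]
 [0.70308485 0.18733933 0.06032677]]
red 624 193.73076923076923 235.8477564102564 ((194.0, 234.0), (26.0, 28.0), 90.0) [ 0.6503132  -0.05275302  0.05780201] [[ 0.63370876 -0.0692975   0.0515842 ]
 [ 0.66503571 -0.03702058  0.06037498]]
handle 2790 343.2476702508961 367.5379928315412 309 378 341 388 [0.69298915 0.11309219 0.31207548] [0.68287022 0.09026718 0.28662166] [0.71075056 0.13564535 0.31871027]
h centre ray [0.69837897 0.11301061 0.306     ] post [0.51321569 0.10173573 0.102     ]
```

View pics/w0g.png

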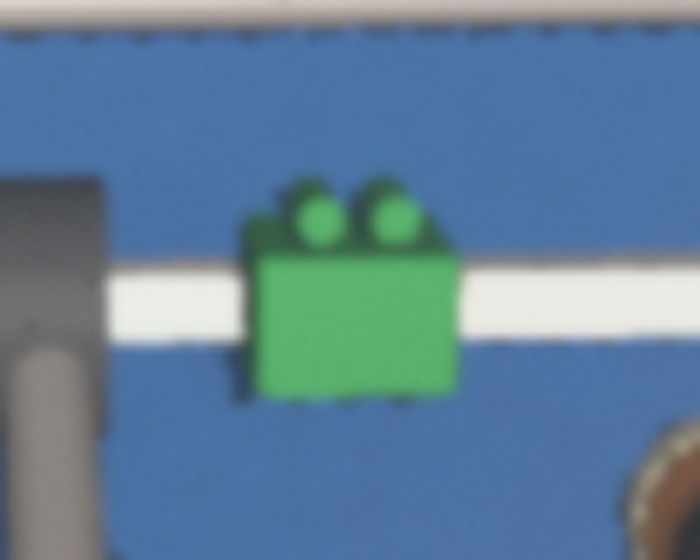

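View pics/w0y.png

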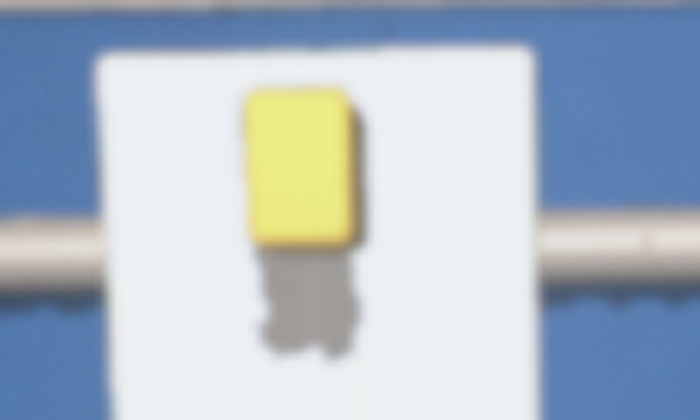

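Request:
send_rows([
  {"x": 0.8,"y": 0,"z": 0,"wx": 0,"wy": -0.07,"wz": 0.06,"jaw": 1},
  {"x": 0.8,"y": 0,"z": 0,"wx": 0,"wy": -0.07,"wz": 0.06,"jaw": 1},
  {"x": 0.8,"y": 0,"z": -0.3,"wx": 0,"wy": 0,"wz": 0,"jaw": 1},
  {"x": 0.8,"y": 0,"z": -0.6,"wx": 0,"wy": 0,"wz": 0,"jaw": 1},
  {"x": 0.3,"y": 0,"z": -0.5,"wx": 0,"wy": 0,"wz": 0,"jaw": 1},
])

```text
time_s: 2.7
ee_pos: [0.696, 0.1276, 0.385]
orientation: [179.4, 0.2, 171.7]
force: [-0.9, 0.1, -1.3]
gripper_width: 1.001
```

Run:
```python
from h import *
a=np.load('w0.npz');C=(ctrl.camera_params('wrist'),a['R'],a['t'])
Y=np.array([np.sin(np.radians(9.5)),np.cos(np.radians(9.5)),0]);X=np.array([Y[1],-Y[0],0])
po=ray('',292.9,93.9,.102,C)
print('post',po@X,po@Y)
for nm,(u,v) in dict(ridgeL=(330+320/7,190+220/7),ridgeR=(330+396/7,190+220/7),blk=(330+357/7,190+325/7)).items():
  for z in (.055,.06,.065):
    g=ray('',u,v,z,C);print(nm,z,g,g@X-po@X-.11,g@Y-po@Y)
s=ctrl.state();print(s['ee_pos'],s['orientation'])
```

```text
post 0.48928888207564086 0.18494749731616705
ridgeL 0.055 [0.6724296  0.16916047 0.055     ] 0.035999219249155986 0.09287593317323756
ridgeL 0.06 [0.67105843 0.16872843 0.06      ] 0.03471815773911084 0.09222350662327489
ridgeL 0.065 [0.66968725 0.16829638 0.065     ] 0.03343709622906581 0.09157108007331222
ridgeR 0.055 [0.67476487 0.18214546 0.055     ] 0.03615932486652311 0.10606827462823254
ridgeR 0.06 [0.6733696  0.18157943 0.06      ] 0.03487661128716617 0.10527972129627489
ridgeR 0.065 [0.67197433 0.1810134  0.065     ] 0.033593897707809 0.10449116796431723
blk 0.055 [0.69241022 0.17285249 0.055     ] 0.055096457838239285 0.09981507379807197
blk 0.06 [0.69083287 0.17238235 0.06      ] 0.053618339145965296 0.09909104488045595
blk 0.065 [0.68925553 0.17191221 0.065     ] 0.05214022045369142 0.09836701596283992
[0.6959736  0.12759522 0.38497527] [179.42396059   0.22545722 171.67560298]
```

Request:
send_rows([
  {"x": 0.1,"y": -0.4,"z": 0,"wx": 0,"wy": 0,"wz": -0.2,"jaw": 1},
  {"x": 0,"y": -0.2,"z": -0.2,"wx": 0.05,"wy": 0,"wz": 0,"jaw": 1},
  {"x": 0,"y": 0,"z": -0.2,"wx": 0,"wy": 0,"wz": 0,"jaw": 1},
  {"x": 0,"y": 0,"z": 0,"wx": 0,"wy": 0,"wz": 0,"jaw": 1},
  {"x": 0,"y": 0,"z": 0,"wx": 0,"wy": 0,"wz": 0,"jaw": 1},
])

```text
time_s: 3.12
ee_pos: [0.6951, 0.1161, 0.371]
orientation: [179.1, -0.3, 170.8]
force: [-0.0, -0.3, 0.2]
gripper_width: 0.994
```

Run:
```python
from h import *
s=ctrl.state();print(s['ee_pos'],s['orientation'],s['dq'],s['force'],s['qpos'])
```

```text
[0.69512854 0.11608039 0.37095113] [179.11112172  -0.29379607 170.7729019 ] [-0.24566147 -0.93793062 -0.06042334  1.19060524 -0.14164671 -0.0992102
  0.01203185] [-0.00326928 -0.31650489  0.19524875] [-25.84826672  27.07426117  21.44971569  69.10914171 -10.54808727
  85.56519301  75.03649868]
```

Request:
send_rows([
  {"x": 0.15,"y": -0.15,"z": -0.6,"wx": -0.08,"wy": 0,"wz": 0,"jaw": 1},
  {"x": 0,"y": 0,"z": -0.6,"wx": -0.05,"wy": 0,"wz": 0,"jaw": 1},
  {"x": 0,"y": 0,"z": -0.6,"wx": 0,"wy": 0,"wz": 0,"jaw": 1},
  {"x": 0,"y": 0,"z": -0.5,"wx": 0,"wy": 0,"wz": 0,"jaw": 1},
  {"x": 0,"y": 0,"z": 0,"wx": 0,"wy": 0,"wz": 0,"jaw": 1},
])

```text
time_s: 3.53
ee_pos: [0.6979, 0.1129, 0.3186]
orientation: [179.5, 0.3, 170.8]
force: [-0.6, -0.3, -0.4]
gripper_width: 0.996
```

Request:
send_rows([
  {"x": 0,"y": 0,"z": -0.4,"wx": -0.05,"wy": -0.05,"wz": 0,"jaw": 1},
  {"x": 0,"y": 0,"z": -0.15,"wx": 0,"wy": 0,"wz": 0,"jaw": 1},
  {"x": 0,"y": 0,"z": 0,"wx": 0,"wy": 0,"wz": 0,"jaw": 1},
  {"x": 0,"y": 0,"z": 0,"wx": 0,"wy": 0,"wz": 0,"jaw": 0.3},
  {"x": 0,"y": 0,"z": 0,"wx": 0,"wy": 0,"wz": 0,"jaw": 0.3},
], force=40)

```text
time_s: 3.95
ee_pos: [0.6981, 0.1135, 0.3105]
orientation: [179.6, 1.0, 170.9]
force: [0.4, -0.4, 0.1]
gripper_width: 0.747
```

Run:
```python
from h import *
s=ctrl.state();print(s['ee_pos'],s['orientation'],s['force'])
im,d=ctrl.camera('wrist');save('w1',im)
```

```text
[0.69809837 0.11351569 0.31051595] [179.55643194   0.98134357 170.86980867] [ 0.39430468 -0.44823185  0.08728888]
```

View pics/w1.png

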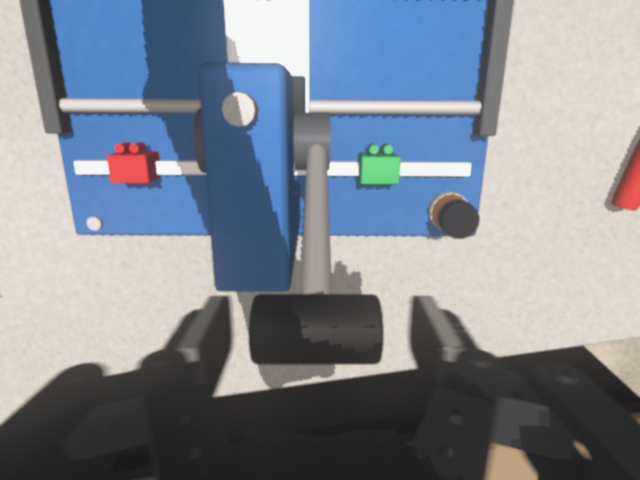

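Request:
send_rows([
  {"x": 0,"y": 0,"z": -0.25,"wx": 0,"wy": 0.1,"wz": 0,"jaw": -0.2},
  {"x": 0,"y": 0,"z": -0.1,"wx": 0,"wy": 0,"wz": 0,"jaw": -1},
  {"x": 0,"y": 0,"z": 0,"wx": 0,"wy": 0,"wz": 0,"jaw": -1},
  {"x": 0,"y": 0,"z": 0,"wx": 0,"wy": 0,"wz": 0,"jaw": -1},
  {"x": 0,"y": 0,"z": 0,"wx": 0,"wy": 0,"wz": 0,"jaw": -1},
], force=40)

```text
time_s: 4.42
ee_pos: [0.6989, 0.1118, 0.3065]
orientation: [179.7, 0.6, 170.8]
force: [-1.2, 0.7, 1.5]
gripper_width: 0.504
```

Request:
send_rows([
  {"x": 0,"y": 0,"z": 0,"wx": 0,"wy": 0,"wz": 0,"jaw": -1},
  {"x": 0,"y": 0,"z": 0,"wx": 0,"wy": 0,"wz": 0,"jaw": -1},
  {"x": 0,"y": 0,"z": 0,"wx": 0,"wy": 0,"wz": 0,"jaw": -1},
  {"x": 0,"y": 0,"z": 0,"wx": 0,"wy": 0,"wz": 0,"jaw": -1},
  {"x": 0,"y": 0,"z": 0,"wx": 0,"wy": 0,"wz": 0,"jaw": -1},
])

```text
time_s: 4.83
ee_pos: [0.6989, 0.1118, 0.3065]
orientation: [179.7, 0.6, 170.8]
force: [-1.6, 0.7, 1.6]
gripper_width: 0.509
```

Request:
send_rows([
  {"x": -0.24,"y": 0.04,"z": 0.08,"wx": 0,"wy": 0,"wz": 0,"jaw": -1},
  {"x": -0.24,"y": 0.04,"z": 0.07,"wx": 0,"wy": 0,"wz": 0,"jaw": -1},
  {"x": -0.24,"y": 0.04,"z": 0.06,"wx": 0,"wy": 0,"wz": 0,"jaw": -1},
  {"x": -0.24,"y": 0.04,"z": 0.05,"wx": 0,"wy": 0,"wz": 0,"jaw": -1},
  {"x": -0.24,"y": 0.04,"z": 0.04,"wx": 0,"wy": 0,"wz": 0,"jaw": -1},
])

```text
time_s: 5.25
ee_pos: [0.6749, 0.1158, 0.3132]
orientation: [179.7, 1.7, 170.7]
force: [4.4, 0.3, -2.8]
gripper_width: 0.511
```

Request:
send_rows([
  {"x": -0.35,"y": 0.06,"z": 0.04,"wx": 0,"wy": 0.1,"wz": 0,"jaw": -1},
  {"x": -0.35,"y": 0.06,"z": 0.03,"wx": 0,"wy": 0.1,"wz": 0,"jaw": -1},
  {"x": -0.35,"y": 0.06,"z": 0.02,"wx": 0,"wy": 0.05,"wz": 0,"jaw": -1},
  {"x": -0.35,"y": 0.06,"z": 0.0,"wx": 0,"wy": 0,"wz": 0,"jaw": -1},
  {"x": -0.35,"y": 0.06,"z": -0.02,"wx": 0,"wy": 0,"wz": 0,"jaw": -1},
])

```text
time_s: 5.67
ee_pos: [0.6364, 0.1221, 0.3158]
orientation: [179.8, 1.6, 170.6]
force: [6.4, 0.5, -2.9]
gripper_width: 0.509
```

Request:
send_rows([
  {"x": -0.35,"y": 0.06,"z": -0.04,"wx": 0,"wy": 0.1,"wz": 0,"jaw": -1},
  {"x": -0.35,"y": 0.06,"z": -0.06,"wx": 0,"wy": 0.05,"wz": 0,"jaw": -1},
  {"x": -0.35,"y": 0.06,"z": -0.08,"wx": 0,"wy": 0.05,"wz": 0,"jaw": -1},
  {"x": -0.35,"y": 0.06,"z": -0.1,"wx": 0,"wy": 0,"wz": 0,"jaw": -1},
  {"x": -0.35,"y": 0.06,"z": -0.12,"wx": 0,"wy": 0,"wz": 0,"jaw": -1},
])

```text
time_s: 6.08
ee_pos: [0.601, 0.1281, 0.3096]
orientation: [179.7, 2.5, 170.6]
force: [7.0, 0.8, -1.1]
gripper_width: 0.507
```

Request:
send_rows([
  {"x": -0.35,"y": 0.06,"z": -0.15,"wx": 0,"wy": 0.15,"wz": 0,"jaw": -1},
  {"x": -0.35,"y": 0.06,"z": -0.16,"wx": 0,"wy": 0.15,"wz": 0,"jaw": -1},
  {"x": -0.35,"y": 0.06,"z": -0.19,"wx": 0,"wy": 0.1,"wz": 0,"jaw": -1},
  {"x": -0.35,"y": 0.06,"z": -0.21,"wx": 0,"wy": 0,"wz": 0,"jaw": -1},
  {"x": -0.35,"y": 0.06,"z": -0.23,"wx": 0,"wy": 0,"wz": 0,"jaw": -1},
])

```text
time_s: 6.5
ee_pos: [0.5701, 0.1333, 0.2965]
orientation: [179.5, 2.8, 170.5]
force: [6.1, -0.1, 4.4]
gripper_width: 0.509
```

Request:
send_rows([
  {"x": -0.26,"y": 0.04,"z": -0.22,"wx": 0,"wy": 0.15,"wz": 0,"jaw": -1},
  {"x": -0.26,"y": 0.04,"z": -0.22,"wx": 0,"wy": 0.15,"wz": 0,"jaw": -1},
  {"x": -0.26,"y": 0.04,"z": -0.24,"wx": 0,"wy": 0.1,"wz": 0,"jaw": -1},
  {"x": -0.26,"y": 0.04,"z": -0.26,"wx": 0,"wy": 0,"wz": 0,"jaw": -1},
  {"x": -0.26,"y": 0.04,"z": -0.28,"wx": 0,"wy": 0,"wz": 0,"jaw": -1},
])

```text
time_s: 6.92
ee_pos: [0.5493, 0.1367, 0.282]
orientation: [179.0, 2.9, 170.5]
force: [1.3, -1.0, 10.3]
gripper_width: 0.507
```

Request:
send_rows([
  {"x": -0.22,"y": 0.04,"z": -0.3,"wx": 0,"wy": 0.1,"wz": 0,"jaw": -1},
  {"x": -0.22,"y": 0.04,"z": -0.3,"wx": 0,"wy": 0.1,"wz": 0,"jaw": -1},
  {"x": -0.22,"y": 0.04,"z": -0.3,"wx": 0,"wy": 0,"wz": 0,"jaw": -1},
  {"x": -0.22,"y": 0.04,"z": -0.3,"wx": 0,"wy": 0,"wz": 0,"jaw": -1},
  {"x": -0.22,"y": 0.04,"z": -0.3,"wx": 0,"wy": 0,"wz": 0,"jaw": -1},
])

```text
time_s: 7.33
ee_pos: [0.5353, 0.1392, 0.2681]
orientation: [178.4, 4.3, 170.4]
force: [3.5, -3.4, 30.6]
gripper_width: 0.508
```

Run:
```python
from h import *
s=ctrl.state();print(s['ee_pos'],s['force'],s['torque'])
im,d=ctrl.camera('wrist');save('w2',im)
im,d=ctrl.camera('scene');save('s2',cv2.resize(im[225:375,260:460],None,fx=4,fy=4,interpolation=cv2.INTER_CUBIC))
print(ctrl.state()['ee_pos'],ctrl.state()['force'])
```

```text
[0.53529628 0.13915349 0.26811775] [ 3.53554174 -3.42958073 30.57393915] [-2.01903053 -0.88991522 -0.19107357]
[0.53530638 0.13913171 0.26818772] [ 4.46516518 -1.67916699 21.51379077]
```

View pics/w2.png

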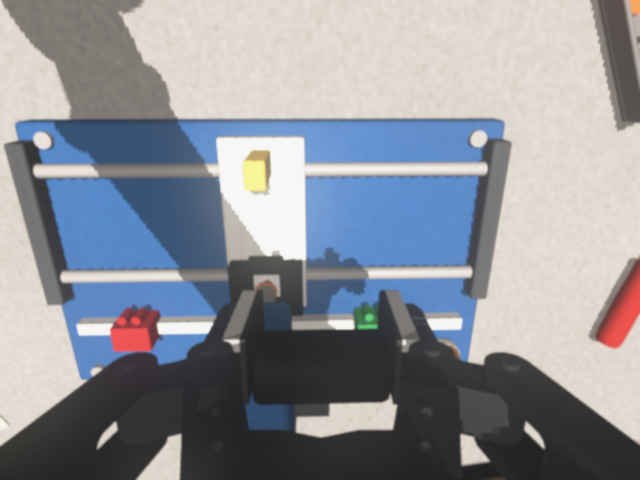

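View pics/s2.png

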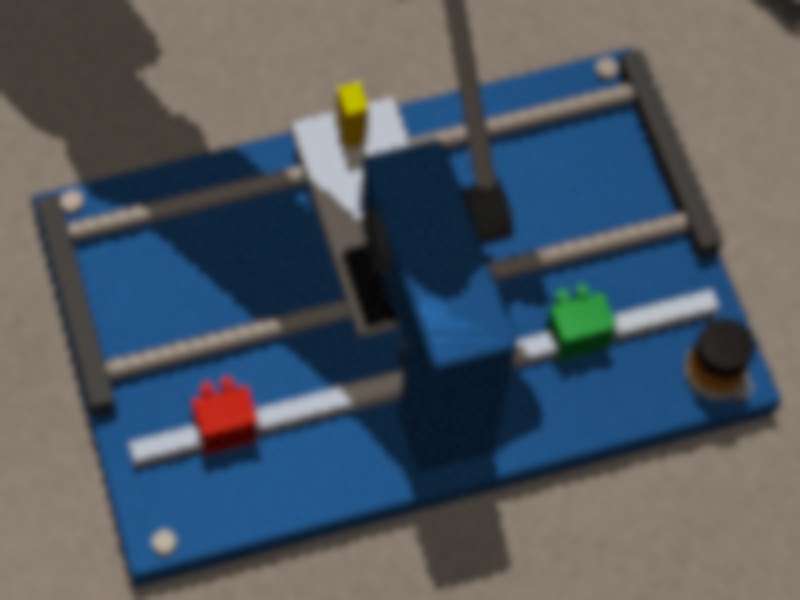

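Run:
```python
from h import *
Y=np.array([np.sin(np.radians(9.5)),np.cos(np.radians(9.5)),0]);X=np.array([Y[1],-Y[0],0])
p,R,t=cam('scene');o=-R.T@t
for U,V in [(488,205),(483,170),(470,80),(455,0)]:
    u=260+(U)/4;v=225+V/4
    d=R.T@np.array([(u-p['cx'])/p['fx'],(v-p['cy'])/p['fy'],1]);k=(.1849+.042-o@Y)/(d@Y);q=o+k*d
    print(q@X-.4893-.11-.02,q[2]-.165)
    last=q
```

```text
-0.004939878629004409 -0.002096102970935182
-0.018900796255616966 0.016179785230980653
-0.05415541232881399 0.06178605993006084
-0.08914775788807633 0.09409198803349209
```

Request:
send_rows([
  {"x": -0.35,"y": 0.06,"z": -0.1,"wx": -0.05,"wy": 0.1,"wz": 0,"jaw": -1},
  {"x": -0.35,"y": 0.06,"z": -0.1,"wx": -0.05,"wy": 0.1,"wz": 0,"jaw": -1},
  {"x": -0.35,"y": 0.06,"z": -0.1,"wx": 0,"wy": 0.1,"wz": 0,"jaw": -1},
  {"x": -0.35,"y": 0.06,"z": -0.15,"wx": 0,"wy": 0,"wz": 0,"jaw": -1},
  {"x": -0.35,"y": 0.06,"z": -0.15,"wx": 0,"wy": 0,"wz": 0,"jaw": -1},
])

```text
time_s: 7.85
ee_pos: [0.5342, 0.1394, 0.2684]
orientation: [177.9, 9.0, 169.8]
force: [19.3, -0.7, -2.2]
gripper_width: 0.503
```

Run:
```python
from h import *
im,d=ctrl.camera('scene');save('s3',cv2.resize(im[195:345,290:460],None,fx=4,fy=4,interpolation=cv2.INTER_CUBIC))
np.savez('s3.npz',im=im,d=d)
```

```text
(no output)
```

View pics/s3.png

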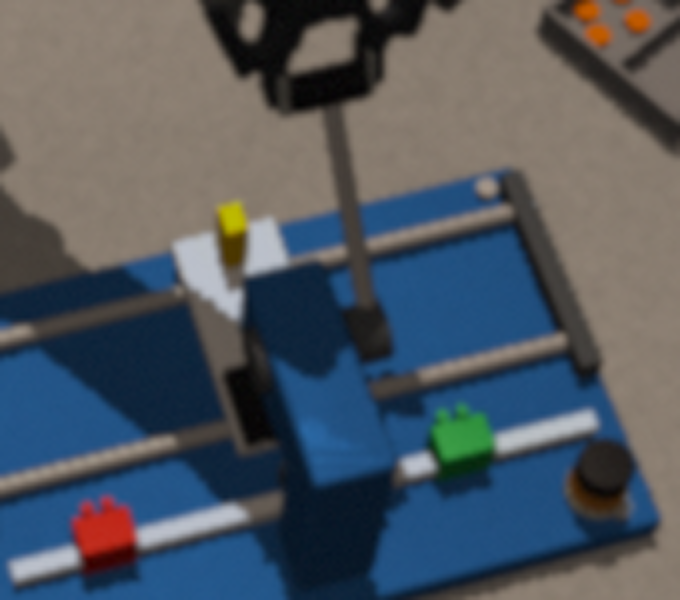

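Run:
```python
from h import *
Y=np.array([np.sin(np.radians(9.5)),np.cos(np.radians(9.5)),0]);X=np.array([Y[1],-Y[0],0])
p,R,t=cam('scene');o=-R.T@t
for U,V in [(362,290),(350,210),(335,120),(324,88)]:
    u=290+(U)/4;v=195+V/4
    d=R.T@np.array([(u-p['cx'])/p['fx'],(v-p['cy'])/p['fy'],1]);k=(.1849+.042-o@Y)/(d@Y);q=o+k*d
    a=(q@X-.4893-.11-.02,q[2]-.165);print(a,np.hypot(*a),np.arctan2(-a[0],a[1])+.35)
s=ctrl.state();print(s['ee_pos'],s['force'],s['orientation'])
```

```text
(np.float64(-0.020151477410924875), np.float64(0.013933593057168708)) 0.024499531777684967 1.315836597558189
(np.float64(-0.052161357511507245), np.float64(0.05370202058784759)) 0.07486463940112768 1.1208458758402866
(np.float64(-0.08914775788807633), np.float64(0.09409198803349209)) 0.12961722473716947 1.1084224067402841
(np.float64(-0.10988935044053366), np.float64(0.09670403287772536)) 0.14638080241294826 1.1991342730069934
[0.5340008  0.1393885  0.26840962] [24.61441711 -0.52667545 -7.01074128] [177.88537337   9.09379851 169.73573888]
```

Request:
send_rows([
  {"x": 0.1,"y": -0.02,"z": 0.05,"wx": -0.05,"wy": 0.1,"wz": 0,"jaw": -1},
  {"x": 0.14,"y": -0.02,"z": 0.15,"wx": -0.05,"wy": 0.1,"wz": 0,"jaw": -1},
  {"x": 0.17,"y": -0.03,"z": 0.17,"wx": 0,"wy": 0.1,"wz": 0,"jaw": -1},
  {"x": 0.17,"y": -0.03,"z": 0.17,"wx": 0,"wy": 0.1,"wz": 0,"jaw": -1},
  {"x": 0.17,"y": -0.03,"z": 0.17,"wx": 0,"wy": 0.1,"wz": 0,"jaw": -1},
])

```text
time_s: 8.32
ee_pos: [0.5552, 0.1358, 0.2882]
orientation: [178.8, 6.7, 169.9]
force: [9.7, 1.6, -7.3]
gripper_width: 0.505
```

Request:
send_rows([
  {"x": 0.22,"y": -0.04,"z": 0.12,"wx": -0.05,"wy": 0.1,"wz": 0.05,"jaw": -1},
  {"x": 0.22,"y": -0.04,"z": 0.13,"wx": 0,"wy": 0.1,"wz": 0,"jaw": -1},
  {"x": 0.22,"y": -0.04,"z": 0.13,"wx": 0,"wy": 0.1,"wz": 0,"jaw": -1},
  {"x": 0.23,"y": -0.04,"z": 0.12,"wx": 0,"wy": 0.05,"wz": 0,"jaw": -1},
  {"x": 0.23,"y": -0.04,"z": 0.11,"wx": 0,"wy": 0,"wz": 0,"jaw": -1},
])

```text
time_s: 8.73
ee_pos: [0.5832, 0.131, 0.3047]
orientation: [179.5, 4.4, 170.4]
force: [1.6, 0.8, -0.0]
gripper_width: 0.505
```

Request:
send_rows([
  {"x": 0.24,"y": -0.04,"z": 0.11,"wx": 0,"wy": 0.05,"wz": 0,"jaw": -1},
  {"x": 0.24,"y": -0.04,"z": 0.09,"wx": 0,"wy": 0.05,"wz": 0,"jaw": -1},
  {"x": 0.24,"y": -0.04,"z": 0.07,"wx": 0,"wy": 0.05,"wz": 0,"jaw": -1},
  {"x": 0.24,"y": -0.04,"z": 0.06,"wx": 0,"wy": 0,"wz": 0,"jaw": -1},
  {"x": 0.24,"y": -0.04,"z": 0.04,"wx": 0,"wy": 0,"wz": 0,"jaw": -1},
])

```text
time_s: 9.15
ee_pos: [0.6154, 0.1257, 0.3151]
orientation: [179.7, 3.3, 170.4]
force: [0.5, 0.2, 2.4]
gripper_width: 0.506
```

Request:
send_rows([
  {"x": 0.24,"y": -0.04,"z": 0.04,"wx": 0,"wy": 0,"wz": 0,"jaw": -1},
  {"x": 0.24,"y": -0.04,"z": 0.03,"wx": 0,"wy": 0,"wz": 0,"jaw": -1},
  {"x": 0.24,"y": -0.04,"z": 0.02,"wx": 0,"wy": 0,"wz": 0,"jaw": -1},
  {"x": 0.24,"y": -0.04,"z": 0.01,"wx": 0,"wy": 0,"wz": 0,"jaw": -1},
  {"x": 0.24,"y": -0.04,"z": 0,"wx": 0,"wy": 0,"wz": 0,"jaw": -1},
])

```text
time_s: 9.57
ee_pos: [0.6482, 0.1202, 0.318]
orientation: [179.7, 3.2, 170.4]
force: [0.1, 0.3, 0.3]
gripper_width: 0.506
```

Request:
send_rows([
  {"x": 0.24,"y": -0.04,"z": -0.01,"wx": 0,"wy": 0,"wz": 0,"jaw": -1},
  {"x": 0.24,"y": -0.04,"z": -0.02,"wx": 0,"wy": 0,"wz": 0,"jaw": -1},
  {"x": 0.22,"y": -0.04,"z": -0.03,"wx": 0,"wy": 0,"wz": 0,"jaw": -1},
  {"x": 0.2,"y": -0.03,"z": -0.04,"wx": 0,"wy": 0,"wz": 0,"jaw": -1},
  {"x": 0.18,"y": -0.03,"z": -0.05,"wx": 0,"wy": 0,"wz": 0,"jaw": -1},
])

```text
time_s: 9.98
ee_pos: [0.6786, 0.1151, 0.3142]
orientation: [179.7, 3.2, 170.4]
force: [1.8, 0.2, 2.6]
gripper_width: 0.507
```

Request:
send_rows([
  {"x": 0.18,"y": -0.03,"z": -0.05,"wx": 0,"wy": 0,"wz": 0,"jaw": -1},
  {"x": 0.16,"y": -0.03,"z": -0.05,"wx": 0,"wy": 0,"wz": 0,"jaw": -1},
  {"x": 0.14,"y": -0.03,"z": -0.05,"wx": 0,"wy": 0,"wz": 0,"jaw": -1},
  {"x": 0.1,"y": -0.02,"z": -0.03,"wx": 0,"wy": 0,"wz": 0,"jaw": -1},
  {"x": 0.08,"y": 0,"z": -0.03,"wx": 0,"wy": 0,"wz": 0,"jaw": -1},
])

```text
time_s: 10.4
ee_pos: [0.6901, 0.1132, 0.3112]
orientation: [179.7, 2.2, 170.5]
force: [-6.9, -0.3, 7.6]
gripper_width: 0.506
```

Run:
```python
from h import *
s=ctrl.state();print(s['ee_pos'],s['force'])
im,d=ctrl.camera('wrist');save('w3',im)
im,d=ctrl.camera('top');save('t3',cv2.resize(im[140:290,210:400],None,fx=4,fy=4,interpolation=cv2.INTER_CUBIC))
```

```text
[0.69008881 0.11320277 0.31115452] [-6.85592444 -0.29373004  7.58604753]
```

View pics/w3.png

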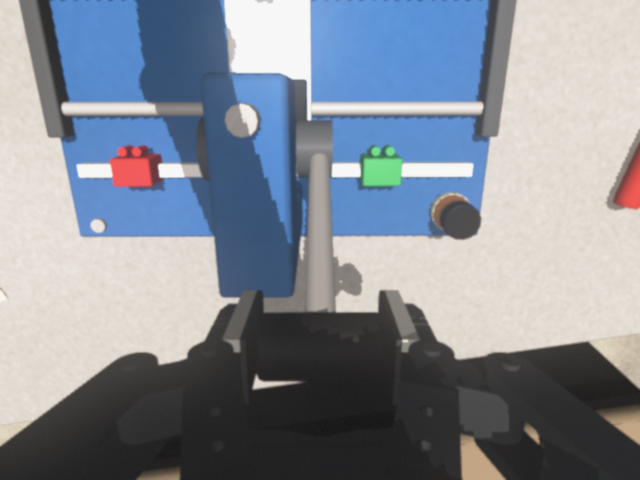

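View pics/t3.png

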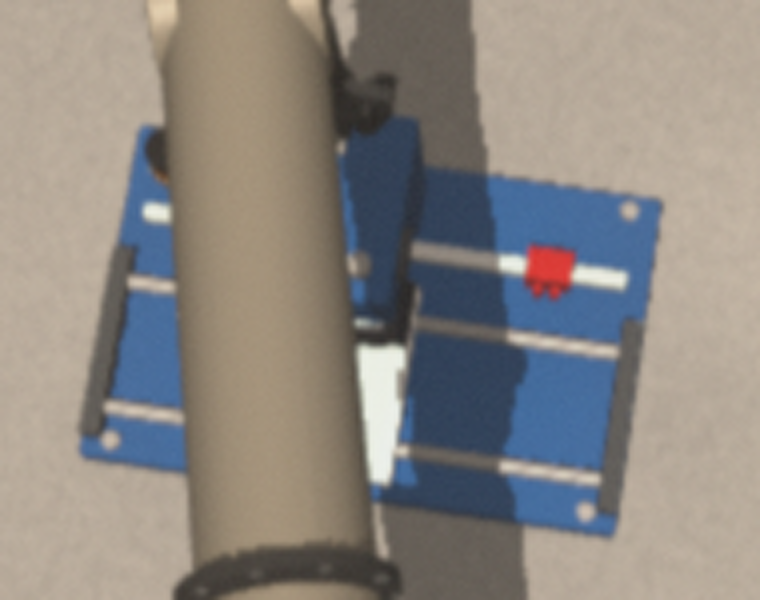

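Run:
```python
from h import *
print(ray('wrist',324,346,.306))
from scipy.spatial.transform import Rotation as Ro
p=ctrl.camera_params('wrist');T=np.eye(4);T[:3,:3]=Ro.from_euler('xyz',[179.556,.981,170.87],degrees=True).as_matrix();T[:3,3]=[.6981,.1135,.3105]
T=np.linalg.inv(T@p['tool_from_camera']);print(ray('',316,328,.306,(p,T[:3,:3],T[:3,3])))
```

```text
[0.69822324 0.11383007 0.306     ]
[0.69798049 0.11265393 0.306     ]
```

Request:
send_rows([
  {"x": 0,"y": 0,"z": -0.04,"wx": 0,"wy": 0,"wz": 0,"jaw": -1},
  {"x": 0,"y": 0,"z": 0,"wx": 0,"wy": 0,"wz": 0,"jaw": 0.3},
  {"x": 0,"y": 0,"z": 0,"wx": 0,"wy": 0,"wz": 0,"jaw": 0.8},
  {"x": 0,"y": 0,"z": 0,"wx": 0,"wy": 0,"wz": 0,"jaw": 1},
  {"x": 0,"y": 0,"z": 0,"wx": 0,"wy": 0,"wz": 0,"jaw": 1},
])

```text
time_s: 10.92
ee_pos: [0.6894, 0.1126, 0.3093]
orientation: [179.7, 2.1, 170.4]
force: [-0.5, 0.5, -1.1]
gripper_width: 0.995
```

Request:
send_rows([
  {"x": 0,"y": 0,"z": 0,"wx": 0,"wy": 0,"wz": 0,"jaw": 1},
  {"x": 0,"y": 0,"z": 0.5,"wx": 0,"wy": 0.1,"wz": 0,"jaw": 1},
  {"x": 0,"y": 0,"z": 0.8,"wx": 0,"wy": 0.1,"wz": 0,"jaw": 1},
  {"x": 0,"y": 0,"z": 0.8,"wx": 0,"wy": 0.1,"wz": 0,"jaw": 1},
  {"x": 0,"y": 0,"z": 0.8,"wx": 0,"wy": 0.1,"wz": 0,"jaw": 1},
])

```text
time_s: 11.33
ee_pos: [0.6854, 0.1124, 0.3758]
orientation: [-179.6, -1.1, 170.4]
force: [0.0, 0.1, -1.1]
gripper_width: 1.001
```

Request:
send_rows([
  {"x": -0.5,"y": 0,"z": 0.5,"wx": 0,"wy": -0.1,"wz": 0,"jaw": 1},
  {"x": -0.8,"y": -0.05,"z": 0,"wx": 0,"wy": -0.05,"wz": 0,"jaw": 1},
  {"x": -0.9,"y": -0.1,"z": 0,"wx": 0,"wy": 0,"wz": 0,"jaw": 1},
  {"x": -0.9,"y": -0.1,"z": 0,"wx": 0,"wy": 0,"wz": 0,"jaw": 1},
  {"x": -0.9,"y": -0.1,"z": 0,"wx": 0,"wy": 0,"wz": 0,"jaw": 1},
])

```text
time_s: 11.75
ee_pos: [0.5881, 0.1033, 0.3908]
orientation: [-179.7, 0.3, 170.4]
force: [-0.3, -0.4, -0.5]
gripper_width: 1.002
```

Request:
send_rows([
  {"x": -0.9,"y": -0.1,"z": -0.2,"wx": 0,"wy": 0,"wz": 0,"jaw": 1},
  {"x": -0.9,"y": -0.1,"z": -0.4,"wx": 0,"wy": 0,"wz": 0,"jaw": 1},
  {"x": -0.7,"y": 0,"z": -0.8,"wx": 0,"wy": 0,"wz": 0,"jaw": 1},
  {"x": 0,"y": 0,"z": -0.8,"wx": 0,"wy": 0,"wz": 0,"jaw": 1},
  {"x": 0,"y": 0,"z": -0.2,"wx": 0,"wy": 0,"wz": 0,"jaw": 1},
])

```text
time_s: 12.17
ee_pos: [0.5194, 0.0969, 0.3316]
orientation: [-179.9, 0.5, 170.4]
force: [-0.7, -0.4, -0.1]
gripper_width: 1.002
```

Run:
```python
from h import *
C=cam('wrist'); s=ctrl.state(); print(s['ee_pos'],s['orientation'],s['dq'],s['qpos'])
im,d=ctrl.camera('wrist');save('w4',im);np.savez('w4.npz',im=im,d=d,R=C[1],t=C[2])
```

```text
[0.51936374 0.09690555 0.3316421 ] [-179.94745144    0.47602024  170.37950558] [-0.08831612 -1.11480022 -0.52885632  5.34608072 -0.76957621 -5.69459652
  0.20901576] [-34.42351823   7.19606424  21.25530064  98.63620455  -2.46126508
  74.24820246  67.70883618]
```

View pics/w4.png

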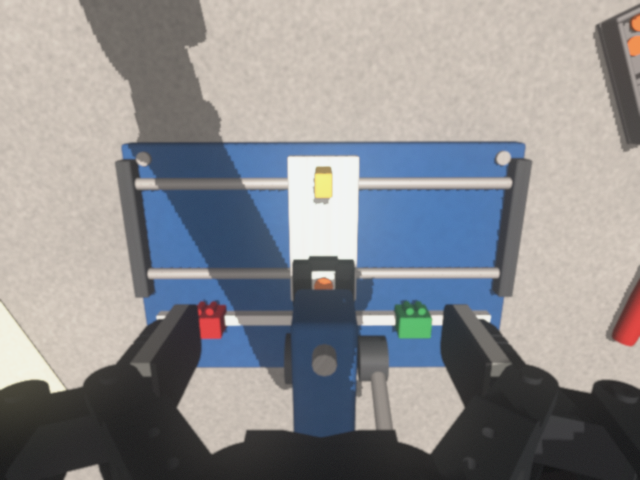

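Run:
```python
from h import *
a=np.load('w4.npz');im=a['im'];C=(ctrl.camera_params('wrist'),a['R'],a['t'])
save('w4a',cv2.resize(np.hstack([im[150:210,285:365],im[290:350,375:455]]),None,fx=5,fy=5,interpolation=cv2.INTER_CUBIC))
```

```text
(no output)
```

View pics/w4a.png

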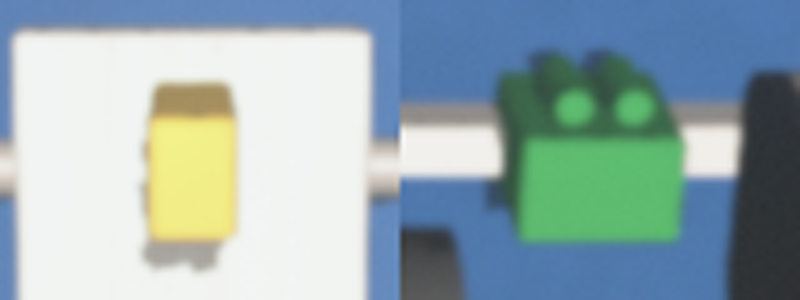

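Run:
```python
from h import *
a=np.load('w4.npz');C=(ctrl.camera_params('wrist'),a['R'],a['t'])
Y=np.array([np.sin(np.radians(9.5)),np.cos(np.radians(9.5)),0]);X=np.array([Y[1],-Y[0],0])
po=ray('',323.6,185.6,.102,C);print(po,po@X,po@Y)
for z in (.055,.06,.065):
  for (u,v) in ((415.2,328),(416,311.4)):
    g=ray('',u,v,z,C);print(z,g,g@X-po@X-.11,g@Y-po@Y)
s=ctrl.state();e=s['ee_pos'];print(e,e@X,e@Y,(e@Y-po@Y),(po-e))
```

```text
[0.51199936 0.10130719 0.102     ] 0.48825708920061556 0.1844220940811382
0.055 [0.69310392 0.17305392 0.055     ] 0.05677919646380129 0.10065363859906279
0.055 [0.67305431 0.17593097 0.055     ] 0.036529699843427285 0.10018209233973524
0.06 [0.69001523 0.17226583 0.06      ] 0.05386293714902472 0.09936657262698556
0.06 [0.67021671 0.17510685 0.06      ] 0.033867036862895536 0.09890093181829879
0.065 [0.68692654 0.17147773 0.065     ] 0.05094667783424826 0.09807950665490833
0.065 [0.66737911 0.17428272 0.065     ] 0.031204373882363898 0.09761977129686239
[0.51954696 0.09689597 0.33194396] 0.49642923729624294 0.1813170867283738 -0.003105007352764394 [-0.0075476   0.00441122 -0.22994396]
```

Request:
send_rows([
  {"x": -0.15,"y": 0.1,"z": -0.7,"wx": 0,"wy": 0,"wz": 0,"jaw": 1},
  {"x": -0.15,"y": 0.08,"z": -0.9,"wx": 0,"wy": 0,"wz": 0,"jaw": 1},
  {"x": 0,"y": 0,"z": -0.9,"wx": 0,"wy": 0,"wz": 0,"jaw": 1},
  {"x": 0,"y": 0,"z": -0.9,"wx": 0,"wy": 0,"wz": 0,"jaw": 1},
  {"x": 0,"y": 0,"z": -0.9,"wx": 0,"wy": 0,"wz": 0,"jaw": 1},
])

```text
time_s: 12.63
ee_pos: [0.5202, 0.1026, 0.2303]
orientation: [179.6, 1.5, 170.3]
force: [0.7, 0.6, 0.4]
gripper_width: 1.003
```

Request:
send_rows([
  {"x": -0.25,"y": 0,"z": -0.7,"wx": -0.05,"wy": 0.1,"wz": 0,"jaw": 1},
  {"x": -0.15,"y": 0,"z": -0.7,"wx": 0,"wy": 0.1,"wz": 0,"jaw": 1},
  {"x": -0.1,"y": 0,"z": -0.6,"wx": 0,"wy": 0.1,"wz": 0,"jaw": 1},
  {"x": 0,"y": 0,"z": -0.5,"wx": 0,"wy": 0,"wz": 0,"jaw": 1},
  {"x": 0,"y": 0,"z": -0.2,"wx": 0,"wy": 0,"wz": 0,"jaw": 1},
])

```text
time_s: 13.05
ee_pos: [0.5113, 0.1028, 0.1595]
orientation: [-179.7, -0.2, 170.2]
force: [-0.3, 0.2, 0.2]
gripper_width: 1.001
```

Run:
```python
from h import *
C=cam('wrist'); s=ctrl.state(); print(s['ee_pos'],s['orientation'],s['dq'])
im,d=ctrl.camera('wrist');save('w5',im);np.savez('w5.npz',im=im,d=d,R=C[1],t=C[2])
```

```text
[0.51133172 0.10282583 0.15945078] [-179.72727912   -0.18428329  170.21432646] [ 1.29338573  4.85986712 -0.75628406  1.38592059 -2.33970506 -7.05726104
  1.98591514]
```

View pics/w5.png

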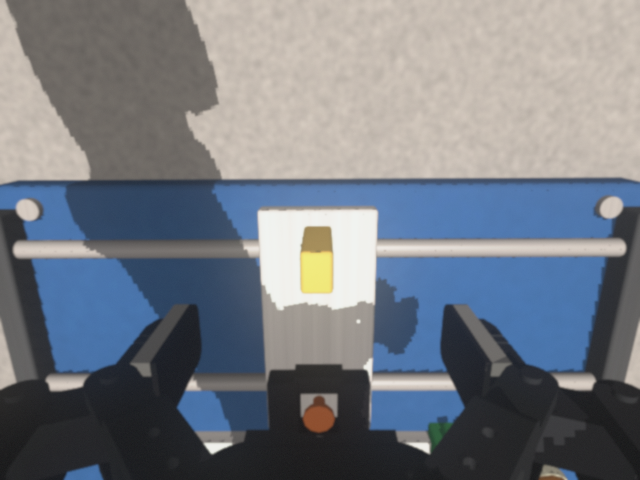

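Request:
send_rows([
  {"x": 0,"y": -0.03,"z": -0.6,"wx": 0.05,"wy": 0,"wz": 0.05,"jaw": 1},
  {"x": 0,"y": -0.03,"z": -0.7,"wx": 0,"wy": 0,"wz": 0,"jaw": 1},
  {"x": 0,"y": 0,"z": -0.7,"wx": 0,"wy": 0,"wz": 0,"jaw": 1},
  {"x": 0,"y": 0,"z": -0.4,"wx": 0,"wy": 0,"wz": 0,"jaw": 1},
  {"x": 0,"y": 0,"z": 0,"wx": 0,"wy": 0,"wz": 0,"jaw": 1},
])

```text
time_s: 13.52
ee_pos: [0.518, 0.1025, 0.1017]
orientation: [179.7, 0.3, 170.5]
force: [0.8, -0.5, -0.8]
gripper_width: 1.003
```

Run:
```python
from h import *
a=np.load('w5.npz');C=(ctrl.camera_params('wrist'),a['R'],a['t'])
print(ray('',317,272,.102,C)); s=ctrl.state();print(s['ee_pos'],s['orientation'])
```

```text
[0.51145159 0.10153354 0.102     ]
[0.51803934 0.10254196 0.10172875] [179.73302116   0.31507038 170.50464795]
```

Request:
send_rows([
  {"x": -0.25,"y": -0.03,"z": -0.3,"wx": 0,"wy": 0,"wz": 0,"jaw": 1},
  {"x": -0.15,"y": 0,"z": -0.3,"wx": 0,"wy": 0,"wz": 0,"jaw": 1},
  {"x": 0,"y": 0,"z": -0.05,"wx": 0,"wy": 0,"wz": 0,"jaw": 1},
  {"x": 0,"y": 0,"z": 0,"wx": 0,"wy": 0,"wz": 0,"jaw": 1},
  {"x": 0,"y": 0,"z": 0,"wx": 0,"wy": 0,"wz": 0,"jaw": 1},
])

```text
time_s: 13.93
ee_pos: [0.5096, 0.1024, 0.0871]
orientation: [179.6, 0.6, 170.5]
force: [-0.7, -0.4, 0.3]
gripper_width: 1.003
```

Request:
send_rows([
  {"x": 0.08,"y": -0.04,"z": -0.08,"wx": 0,"wy": 0,"wz": 0,"jaw": 0},
  {"x": 0,"y": 0,"z": 0,"wx": 0,"wy": 0,"wz": 0,"jaw": -0.4},
  {"x": 0,"y": 0,"z": 0,"wx": 0,"wy": 0,"wz": 0,"jaw": -0.5},
  {"x": 0,"y": 0,"z": 0,"wx": 0,"wy": 0,"wz": 0,"jaw": -0.5},
  {"x": 0,"y": 0,"z": 0,"wx": 0,"wy": 0,"wz": 0,"jaw": -0.5},
], force=30)

```text
time_s: 14.35
ee_pos: [0.5133, 0.1017, 0.0865]
orientation: [179.5, 0.8, 170.5]
force: [0.2, 0.7, 0.1]
gripper_width: 0.302
```

Request:
send_rows([
  {"x": 0,"y": 0,"z": 0,"wx": 0,"wy": 0,"wz": 0,"jaw": -0.65},
  {"x": 0,"y": 0,"z": 0,"wx": 0,"wy": 0,"wz": 0,"jaw": -0.8},
  {"x": 0,"y": 0,"z": 0,"wx": 0,"wy": 0,"wz": 0,"jaw": -1},
  {"x": 0,"y": 0,"z": 0,"wx": 0,"wy": 0,"wz": 0,"jaw": -1},
  {"x": 0,"y": 0,"z": 0,"wx": 0,"wy": 0,"wz": 0,"jaw": -1},
], force=60)

```text
time_s: 14.77
ee_pos: [0.5132, 0.1004, 0.0868]
orientation: [179.6, 0.7, 170.5]
force: [-0.8, -0.7, 1.1]
gripper_width: 0.178
```

Request:
send_rows([
  {"x": 0.05,"y": 0.3,"z": 0,"wx": 0,"wy": 0,"wz": 0,"jaw": -1},
  {"x": 0.05,"y": 0.3,"z": 0,"wx": 0,"wy": 0,"wz": 0,"jaw": -1},
  {"x": 0.05,"y": 0.3,"z": 0,"wx": 0,"wy": 0,"wz": 0,"jaw": -1},
  {"x": 0.05,"y": 0.3,"z": 0,"wx": 0,"wy": 0,"wz": 0,"jaw": -1},
  {"x": 0.05,"y": 0.3,"z": 0,"wx": 0,"wy": 0,"wz": 0,"jaw": -1},
], force=70)

```text
time_s: 15.18
ee_pos: [0.519, 0.1355, 0.0868]
orientation: [179.9, 0.7, 170.4]
force: [-0.4, -2.5, 1.6]
gripper_width: 0.171
```

Request:
send_rows([
  {"x": 0.05,"y": 0.26,"z": 0,"wx": 0,"wy": 0,"wz": 0,"jaw": -1},
  {"x": 0.05,"y": 0.26,"z": 0,"wx": 0,"wy": 0,"wz": 0,"jaw": -1},
  {"x": 0.05,"y": 0.26,"z": 0,"wx": 0,"wy": 0,"wz": 0,"jaw": -1},
  {"x": 0.04,"y": 0.22,"z": 0,"wx": 0,"wy": 0,"wz": 0,"jaw": -1},
  {"x": 0.03,"y": 0.18,"z": 0,"wx": 0,"wy": 0,"wz": 0,"jaw": -1},
])

```text
time_s: 15.6
ee_pos: [0.5248, 0.1703, 0.0868]
orientation: [179.8, 0.6, 170.5]
force: [-1.0, -1.8, 2.0]
gripper_width: 0.175
```

Request:
send_rows([
  {"x": 0.02,"y": 0.14,"z": 0,"wx": 0,"wy": 0,"wz": 0,"jaw": -1},
  {"x": 0.02,"y": 0.1,"z": 0,"wx": 0,"wy": 0,"wz": 0,"jaw": -1},
  {"x": 0.02,"y": 0.1,"z": 0,"wx": 0,"wy": 0,"wz": 0,"jaw": -1},
  {"x": 0.02,"y": 0.1,"z": 0,"wx": 0,"wy": 0,"wz": 0,"jaw": -1},
  {"x": 0.02,"y": 0.1,"z": 0,"wx": 0,"wy": 0,"wz": 0,"jaw": -1},
])

```text
time_s: 16.02
ee_pos: [0.5274, 0.1857, 0.0868]
orientation: [179.8, 0.6, 170.5]
force: [-1.8, -0.6, 1.8]
gripper_width: 0.174
```

Request:
send_rows([
  {"x": 0.01,"y": 0.08,"z": 0,"wx": 0,"wy": 0,"wz": 0,"jaw": -1},
  {"x": 0.01,"y": 0.08,"z": 0,"wx": 0,"wy": 0,"wz": 0,"jaw": -1},
  {"x": 0.01,"y": 0.06,"z": 0,"wx": 0,"wy": 0,"wz": 0,"jaw": -1},
  {"x": 0.01,"y": 0.06,"z": 0,"wx": 0,"wy": 0,"wz": 0,"jaw": -1},
  {"x": 0.01,"y": 0.06,"z": 0,"wx": 0,"wy": 0,"wz": 0,"jaw": -1},
])

```text
time_s: 16.43
ee_pos: [0.5276, 0.187, 0.0868]
orientation: [-179.6, 0.4, 170.2]
force: [-4.0, -5.8, 3.9]
gripper_width: 0.177
```

Request:
send_rows([
  {"x": 0.02,"y": 0.12,"z": 0,"wx": 0,"wy": 0,"wz": 0,"jaw": -1},
  {"x": 0.02,"y": 0.12,"z": 0,"wx": 0,"wy": 0,"wz": 0,"jaw": -1},
  {"x": 0.02,"y": 0.12,"z": 0,"wx": 0,"wy": 0,"wz": 0,"jaw": -1},
  {"x": 0,"y": 0,"z": 0,"wx": 0,"wy": 0,"wz": 0,"jaw": -1},
  {"x": 0,"y": 0,"z": 0,"wx": 0,"wy": 0,"wz": 0,"jaw": -1},
])

```text
time_s: 16.85
ee_pos: [0.5283, 0.1915, 0.0868]
orientation: [-179.5, 0.4, 170.0]
force: [-1.7, -2.9, 1.1]
gripper_width: 0.174
```

Run:
```python
from h import *
Y=np.array([np.sin(np.radians(9.5)),np.cos(np.radians(9.5)),0])
s=ctrl.state();print(s['ee_pos']@Y-.1837,s['force']@Y,s['orientation'])
```

```text
0.09236507442639016 -3.1237253959272095 [-179.47366816    0.36957266  170.02877863]
```

Request:
send_rows([
  {"x": 0.02,"y": 0.1,"z": 0,"wx": 0,"wy": 0,"wz": 0,"jaw": -1},
  {"x": 0.02,"y": 0.1,"z": 0,"wx": 0,"wy": 0,"wz": 0,"jaw": -1},
  {"x": 0.01,"y": 0.06,"z": 0,"wx": 0,"wy": 0,"wz": 0,"jaw": -1},
  {"x": 0,"y": 0,"z": 0,"wx": 0,"wy": 0,"wz": 0,"jaw": -1},
  {"x": 0,"y": 0,"z": 0,"wx": 0,"wy": 0,"wz": 0,"jaw": -1},
])

```text
time_s: 17.27
ee_pos: [0.5297, 0.1996, 0.0868]
orientation: [-179.5, 0.4, 170.1]
force: [-1.7, -2.0, 1.7]
gripper_width: 0.172
```

```bash
cat > st.py <<'E'
from h import *
Y=np.array([np.sin(np.radians(9.5)),np.cos(np.radians(9.5)),0])
s=ctrl.state();print(s['ee_pos']@Y-.1837,s['force']@Y,s['orientation'],s['dq'])
E
python3 st.py
```

```text
0.10058301790234589 -2.2269206270413564 [-179.54083503    0.38533277  170.11328711] [-0.10966546  0.16930162  0.17876374 -0.1515189   0.07551231  0.1645475
 -0.08189119]
```

```bash
python3 - <<'E'
from h import *
C=cam('wrist')
im,d=ctrl.camera('wrist');save('w6',im);np.savez('w6.npz',im=im,d=d,R=C[1],t=C[2])
im,d=ctrl.camera('scene');save('s6',cv2.resize(im[225:375,280:470],None,fx=4,fy=4,interpolation=cv2.INTER_CUBIC))
im,d=ctrl.camera('top');save('t6',cv2.resize(im[140:290,210:400],None,fx=4,fy=4,interpolation=cv2.INTER_CUBIC))
E
python3 st.py
```

```text
0.10053862620340268 -1.9016677383894554 [-179.54803801    0.38941529  170.1112809 ] [-0.04305631  0.10333189  0.00383649  0.04395602  0.04446314  0.05366091
 -0.00342923]
```

View pics/w6.png

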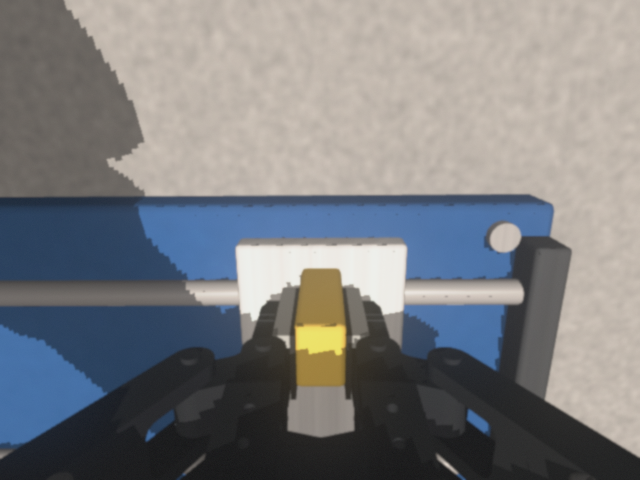

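View pics/s6.png

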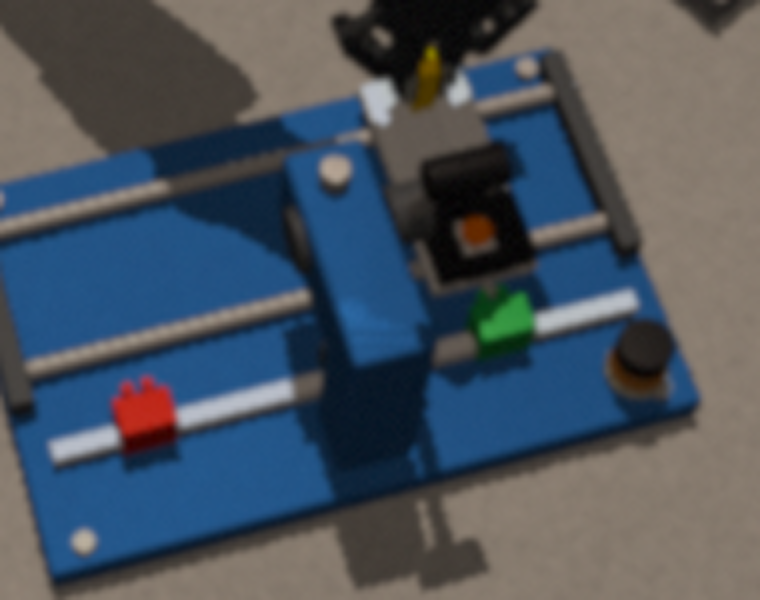

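View pics/t6.png

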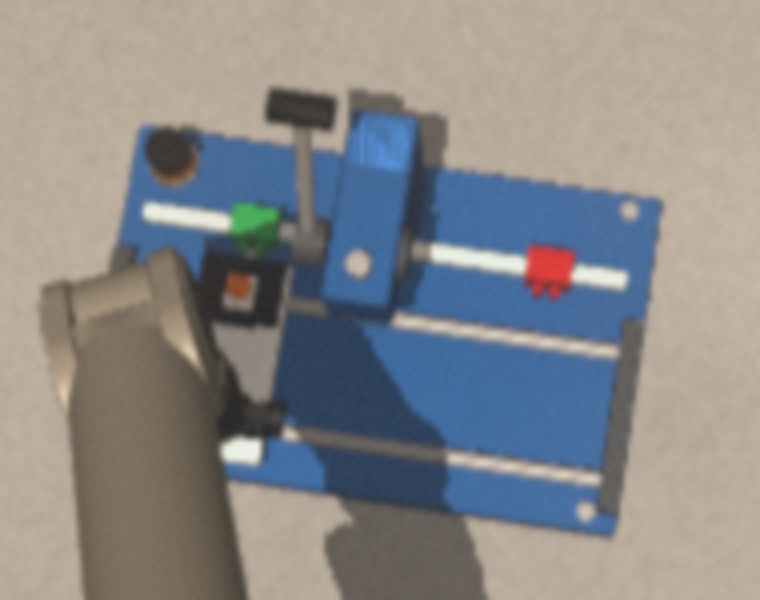

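Request:
send_rows([
  {"x": 0,"y": -0.04,"z": 0,"wx": 0,"wy": 0,"wz": 0,"jaw": -1},
  {"x": 0,"y": 0,"z": 0,"wx": 0,"wy": 0,"wz": 0,"jaw": -1},
  {"x": 0,"y": 0,"z": 0,"wx": 0,"wy": 0,"wz": 0,"jaw": -1},
  {"x": 0,"y": 0,"z": 0,"wx": 0,"wy": 0,"wz": 0,"jaw": -1},
  {"x": 0,"y": 0,"z": 0,"wx": 0,"wy": 0,"wz": 0,"jaw": -1},
])

```text
time_s: 17.83
ee_pos: [0.5297, 0.1992, 0.0868]
orientation: [-179.6, 0.4, 170.1]
force: [-2.3, -1.4, 0.4]
gripper_width: 0.176
```

```bash
python3 st.py; python3 st.py
```

```text
0.10017518653711474 -1.7661639285648845 [-179.61049896    0.39073364  170.11903055] [ 0.09873051 -0.02819978  0.09675049  0.05002116 -0.06544343 -0.10334827
 -0.04750155]
0.10017518653711474 -1.7661639285648845 [-179.61049896    0.39073364  170.11903055] [ 0.09873051 -0.02819978  0.09675049  0.05002116 -0.06544343 -0.10334827
 -0.04750155]
```

Request:
send_rows([
  {"x": 0,"y": -0.05,"z": 0,"wx": 0,"wy": 0,"wz": 0,"jaw": -1},
  {"x": 0,"y": 0,"z": 0,"wx": 0,"wy": 0,"wz": 0,"jaw": -1},
  {"x": 0,"y": 0,"z": 0,"wx": 0,"wy": 0,"wz": 0,"jaw": -1},
  {"x": 0,"y": 0,"z": 0,"wx": 0,"wy": 0,"wz": 0,"jaw": -1},
  {"x": 0,"y": 0,"z": 0,"wx": 0,"wy": 0,"wz": 0,"jaw": -1},
])

```text
time_s: 18.25
ee_pos: [0.5296, 0.199, 0.0868]
orientation: [-179.7, 0.4, 170.2]
force: [-2.3, -0.5, 1.0]
gripper_width: 0.178
```

```bash
python3 st.py
```

```text
0.09999980475006096 -0.8774547047625109 [-179.67985834    0.39073975  170.15827086] [ 0.04947858  0.02865128  0.07828093 -0.01385609 -0.00548699  0.05692978
  0.03731164]
```

Request:
send_rows([
  {"x": 0,"y": -0.04,"z": 0,"wx": 0,"wy": 0,"wz": 0,"jaw": -1},
  {"x": 0,"y": 0,"z": 0,"wx": 0,"wy": 0,"wz": 0,"jaw": -1},
  {"x": 0,"y": 0,"z": 0,"wx": 0,"wy": 0,"wz": 0,"jaw": -1},
  {"x": 0,"y": 0,"z": 0,"wx": 0,"wy": 0,"wz": 0,"jaw": -1},
  {"x": 0,"y": 0,"z": 0,"wx": 0,"wy": 0,"wz": 0,"jaw": -1},
])

```text
time_s: 18.67
ee_pos: [0.5296, 0.1988, 0.0868]
orientation: [-179.7, 0.4, 170.2]
force: [-1.2, -0.5, 0.7]
gripper_width: 0.177
```

```bash
python3 st.py
```

```text
0.09980379919277907 -0.6702591003200843 [-179.73279431    0.39012471  170.18538632] [ 0.05429391 -0.05672313 -0.00635149 -0.0298694   0.05542852 -0.08034396
 -0.00571198]
```

```bash
python3 -c "
from h import *
print(ctrl.hand_in());s=ctrl.state();print(s['ee_pos'],s['force'],s['gripper_width'])"
```

```text
the job is handed in; nothing more can be done
None
the job is handed in; nothing more can be done
```

I pulled the lever over to its stop, eased it back to rest, and slid the sled to the green notch, then handed in at about 18.7 s of the 67 s allowed. The arm is still gripping the post with the force set to 70 N.

- **Lever and clip:** The tool stalled against the stop, and the camera put the lever at about 1.11–1.12 rad. I led the lever back in the grip at roughly 0.5–0.6 rad/s, and the wrist view showed the handle within 1 mm of its rest position before I let go. I did not measure how far the clip went in; I infer it is home from the lever reaching its stop.
- **Sled:** The push rose to about 6 N some 11 mm before the notch, then the sled jumped in. It first stopped at 100.6 mm of travel, so I nudged it back to 99.8 mm. My camera estimate of the notch centre is 99.3 mm, good to about 1 mm. The scene picture, taken before that nudge, shows the ball between the green ridges.
- **Final state:** Force along the slide was about 0.7 N, within friction, and the gripper opening was about 15 mm on the 16 mm post. I touched nothing else on the bench.
- **Disagreement:** At the stop, the tool's own position suggested about 1.19 rad, because the pads slipped and the tool tilted up to 9° on the handle. I relied on the camera and the stall instead.

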